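# Uncap the valve housing and plug in its board

## Task

Take the orange transport cap off the aluminium valve housing and put it in the red bin. Then take the green circuit-board module and lower it, foot first, into the bay that the cap was covering, until it stands upright on the bottom; do not let it drop in.

Things in the scene. Friction and masses are not known exactly. Their poses are not given: they have to be found in the camera images.
- housing: Bolted-down aluminium block, 120 (x) x 100 (y) x 70 mm high, brass ports on its two x faces. Centred in its top is a bay 56 (x) x 44 (y) mm, 40 mm deep (bay floor 30 mm above the bench), covered at the start by the orange cap. Origin: centre of the underside, z up.
- cap: Loose orange cap, 60 g, on the housing: plate 78 (x) x 64 (y) x 5 mm; upright grip rib in its middle, 50 (x) x 14 (y) mm, top 40 mm above the plate's underside; below the plate a plug 46 x 34 x 8 mm reaches loosely into the bay: lift straight up 10 mm or more. Origin: centre of the plate's underside (8 mm above the plug's end), z up.
- module: Loose, upright, 120 g: black foot 44 (x) x 32 (y) x 18 mm, green board 6 mm thick in the xz plane, bright green head 44 (x) x 32 (y) mm from 65 to 95 mm above the underside; grip the head across y. Origin: centre of underside, z up. Goes into the bay with x along the housing's x, either way round, 6 mm free each side. Same-shaped modules with blue and grey heads are not wanted.
- bin: Red open parts bin, fixed, outside 150 (x) x 160 (y) x 60 mm high, walls and floor 4 mm. Origin: centre of the underside, z up. A blue bin of the same shape nearby is not wanted.
Not all that is in view belongs to the job. What is meant by the cap is not purple or white, and is the smaller of those in its own colour.

How it is judged:
By the outcome, as a careful person would: the job done as asked, in the order asked, and still so for the second after the job is handed in, with the robot touching nothing.
It also fails if it takes over 58 s, if anything falls off the work surface, if the arm or the gripper's body presses on something with over 40 N, if the wrist force passes 120 N, or if a joint passes its speed limit or range.

## Robot

A 6-joint arm with a two-finger parallel gripper is mounted at the origin on the work surface. World frame = base frame: x ahead of the robot, y to its left, z up, the work surface at z = 0. Lengths are in m, angles in rad, forces in N, time in s.
With the tool pointing down it reaches from about 0.375 to 0.975 m from the base axis. Payload 3.8 kg.
Tool frame: the origin (TCP) lies where the fingers leave the gripper's body, on its centre line; the fingertips stand 73 mm ahead of it and the grasp point (between the pads) lies 54 mm ahead of it; z points along the fingers, y is the line along which they close (so a half turn about z gives the same grasp; the last joint's range is limited). The gripper opens to 85 mm and grips with 20 to 120 N. Pads are 22 mm wide; open, the fingers measure 114 mm over their backs; the gripper's body (76 mm by 85 mm) begins 54 mm behind the grasp point. The pads swing forward as they close: fully open they stand 13 mm farther back than shut.
Start: joints at [1.103, 0.264, 1.604, -0, 1.274, -0.037], TCP at [0.282, 0.613, 0.304] pointing down, gripper open.
Joint ranges: [-2.63, 2.63], [-0.94, 2.18], [0.31, 2.57], [-1.31, 4.45], [0, 2.66], [-2.55, 2.55]. Speed limits (rad/s): [2.57, 2.57, 3.14, 3.14, 3.14, 3.14].

## Interface

Orientations are given as a rotation vector (axis times angle).
In Python, from workcell import read_state, viewer, bot gives the robot as it stands.
- The arm moves only by the tool jog_arm, never from a script. Its argument "increments" is a list that holds one entry, the list of rows, each a list of 7 numbers: the shift along the tool's x, y, z in units of 30 mm (1.0 is 30 mm), then the turn, a rotation vector about the tool's x, y, z in units of 6 degrees (1.0 is 6 degrees), then the opening, from -1 (shut) to 1 (fully open). A call has exactly 5 rows; each row shifts and turns the commanded pose from where the row before left it, along the tool's axes as they then stand; what a row does not reach is not made up. A row lasts 1/12 s, in which the tool goes at most 41.7 mm and 7.16 degrees, less where a joint would pass 70% of its speed; a pose out of reach is approached as far as the arm can. A call is refused whole if a number of a shift passes 1 or a number of a turn 1, either way. A call with a gripper value outside its range is refused whole. The fingers move at their own pace and stop on an object; "force" is the grip in N (left out, the last holds). Time passes only in rows, so rows that do not move let the fingers close, or fill a call up. It gives the time, the measured TCP pose, the force, the opening and the grip force at its end, in the units of the state.
- read_state(): the state, without advancing time (a new reading comes with each control period).
- viewer.read_camera(name): name is "scene" or "side" or "wrist"; returns (picture, depth): 420x560x3 uint8, blue, green, red; 420x560 float32, m along the optical axis (not along the pixel's ray), 0 where there is no reading.
- viewer.camera_params(name): a dict with "fx", "fy", "cx", "cy" (pixels), "k1" (the pictures are not rectified: a ray, as slopes to the right and down, at radius r is drawn at 1 + k1 r^2 times it, then the intrinsics apply), "R" (3x3) and "t" (3): a world point X has camera coordinates R X + t; the wrist camera has in their place "hand_eye" (4x4, takes a point from camera to tool coordinates, whose origin is the TCP and whose axes are the flange's). Camera axes: x right, y down, z forward; pixel columns grow to the right and rows downward; lengths in m; the calibration is good to about 2 mm. A picture is of the moment at which its call begins: read the wrist's pose just before it. camera_params takes no time and is no camera call.
- bot.finish_job(): hands the job in; it is judged then, once.
The state is a dict: "time": time; "q": joint angles; "joint_vel": joint speeds; "joint_torque": joint torques, N m; "tool_pos": TCP position; "tcp_rot": TCP orientation; "wrist_force": force on the tool from outside, world axes, zero at the start; "torque": the same for the moment, N m; "width": opening from 0.0 (shut) to 1.0 (fully open); "grip_force": force on a finger pad.
Only numpy, scipy, OpenCV 4.12 (cv2) and the standard library are available. Lean on these libraries where they do the work, as an engineer would, in place of code of your own. Each camera call takes 0.05 s, during which the arm holds its last target. There are 200 camera calls.

## Working session

There is one attempt and no reset: what is moved stays moved. The work goes in short steps, Python scripts to look and compute and a tool call to move; the robot and the scene stay as the last step left them, time stands still between calls to the robot, and variables do not carry over. Pictures are saved under pics/ and viewed, at most 10 in all, crops included, and the job is handed in when it is done.

Besides the shell and the picture viewer there is one more tool, called after "Emit:" in YAML: its name, and indented under it one key for each argument. jog_arm: Moves the arm, as the interface text tells. Its arguments: {"type":"object","properties":{"increments":{"type":"array","items":{"type":"array","items":{"type":"array","items":{"type":"number"}}}},"force":{"type":"number"}},"required":["increments"]}

```bash
mkdir -p pics; ls; python3 - <<'E'
from workcell import read_state, viewer, bot
import cv2,numpy as np
s=read_state();print(s)
for n in("scene","side"):
    p,d=viewer.read_camera(n);np.savez(f"pics/{n}0.npz",p=p,d=d);cv2.imwrite(f"pics/{n}0.png",p);print(viewer.camera_params(n), (d>0).mean())
print(viewer.camera_params("wrist"))
E
```

```text
pics
{'time': 0.0, 'q': array([ 1.10312098e+00,  2.64775878e-01,  1.60537613e+00,  1.16774181e-05,
        1.27370794e+00, -3.69571176e-02]), 'joint_vel': array([-0.00098358, -0.00100576, -0.00015838, -0.00120151,  0.00049075,
       -0.00029616]), 'joint_torque': array([-8.20067180e-04, -5.15118134e+01, -3.67310643e+01,  1.65000561e-04,
        1.31301544e-02, -1.17035844e-05]), 'tool_pos': array([0.28160487, 0.61282431, 0.30254539]), 'tcp_rot': array([-0.67123448, -3.06845446,  0.00344369]), 'wrist_force': array([ 0.84933103, -0.33729005, -0.01848231]), 'torque': array([ 0.03470365, -0.00650146,  0.01354315]), 'grip_force': 0.0, 'width': 0.9995419628261003}
{'fx': 456.1050564680072, 'fy': 456.1050564680072, 'cx': 272.71850140985316, 'cy': 207.63878062336013, 'k1': -0.11003419738086835, 'R': array([[-0.87669107,  0.48092121, -0.01129433],
       [ 0.37035719,  0.65978382, -0.65385079],
       [-0.3069989 , -0.57740809, -0.75653921]]), 't': array([ 0.41921041, -0.10789171,  1.33693808])} 0.9960841836734694
{'fx': 385.35558415502265, 'fy': 385.35558415502265, 'cx': 279.019100198811, 'cy': 209.2658679620499, 'k1': -0.0668838565038498, 'R': array([[ 0.91185044, -0.41049678, -0.00460182],
       [-0.21320561, -0.46396201, -0.85981546],
       [ 0.35081641,  0.78500424, -0.51058417]]), 't': array([-0.4397155 ,  0.15331152,  0.81364166])} 0.9961947278911565
{'fx': 336.3660874410074, 'fy': 336.3660874410074, 'cx': 285.81860623011556, 'cy': 207.57829552490387, 'k1': 0.012087159545892224, 'hand_eye': array([[ 1.53979566e-04, -9.56093130e-01, -2.93062969e-01,
         7.50149274e-02],
       [ 9.99999981e-01,  1.11123148e-04,  1.62884739e-04,
         3.72740066e-04],
       [-1.23166900e-04, -2.93062988e-01,  9.56093128e-01,
        -6.94547708e-02],
       [ 0.00000000e+00,  0.00000000e+00,  0.00000000e+00,
         1.00000000e+00]])}
```

View pics/scene0.png

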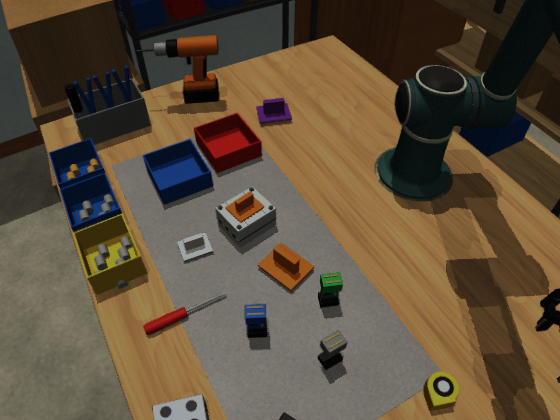

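View pics/side0.png

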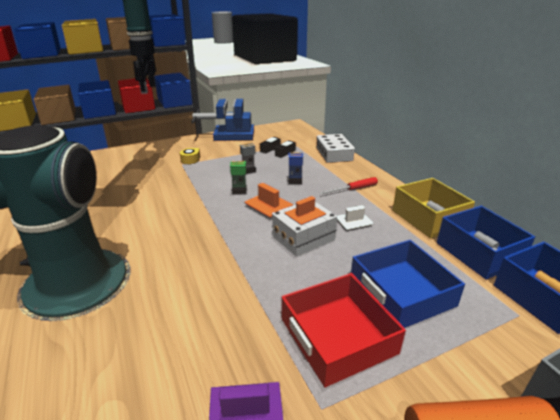

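Scene view: there are two orange caps. The one at (246,208) sits on the housing, and the one at (286,265) lies on the mat and looks larger. The purple (274,112) and white (195,246) ones are ruled out by colour. The cap on the housing fits, being the smaller orange one and covering the bay. For the modules, the green head (330,285) is the one wanted; blue (256,318) and grey (333,345) are not. The red bin is at (228,142). I'll measure these and confirm in one crop.

```bash
cat > h.py <<'E'
import numpy as np,cv2
from scipy.spatial.transform import Rotation as Ro
from workcell import read_state, viewer, bot
def K(c): return np.array([[c['fx'],0,c['cx']],[0,c['fy'],c['cy']],[0,0,1]])
def ext(n,c,s=None):
    "camera-to-world rotation and centre"
    if n!='wrist': return c['R'].T,-c['R'].T@c['t']
    H=c['hand_eye'];R=Ro.from_rotvec(s['tcp_rot']).as_matrix()
    return R@H[:3,:3],R@H[:3,3]+s['tool_pos']
def slopes(c,uv):
    return cv2.undistortPoints(np.float64(uv).reshape(-1,1,2),K(c),np.array([c['k1'],0,0,0.]))[:,0]
def plane(n,uv,z,s=None):
    c=viewer.camera_params(n);R,o=ext(n,c,s)
    x=slopes(c,uv);d=np.c_[x,np.ones(len(x))]@R.T
    return o+d*((z-o[2])/d[:,2])[:,None]
def cloud(n,d,mask,s=None):
    c=viewer.camera_params(n);R,o=ext(n,c,s)
    v,u=np.nonzero(mask&(d>0));x=slopes(c,np.c_[u,v])
    return (np.c_[x,np.ones(len(x))]*d[v,u][:,None])@R.T+o
def hue(p,h0,h1,smin=120,vmin=50):
    return cv2.inRange(cv2.cvtColor(p,cv2.COLOR_BGR2HSV),(h0,smin,vmin),(h1,255,255))>0
def box(m,x0,y0,x1,y1):
    r=np.zeros_like(m);r[y0:y1,x0:x1]=m[y0:y1,x0:x1];return r
def rect(P):
    "min-area rect of points: centre, sizes(mm), long-axis angle deg"
    (c,wh,a)=cv2.minAreaRect(np.float32(P[:,:2]*1000))
    if wh[0]<wh[1]: wh=wh[::-1];a+=90
    return np.round(c,1),np.round(wh,1),round((a+90)%180-90,1)
E
python3 - <<'E'
from h import *
f=np.load("pics/scene0.npz");p,d=f['p'],f['d']
orange=hue(p,3,18);green=hue(p,45,80);red=hue(p,0,4)|hue(p,172,180)
al=(p.min(2)>60)
def show(n,m,zs):
    P=cloud('scene',d,m)
    for a,b in zs:
        Q=P[(P[:,2]>a)&(P[:,2]<b)]
        if len(Q)>8: print(n,(a,b),len(Q),*rect(Q),"z",np.round(np.percentile(Q[:,2],[5,50,95]),4))
show("cap",box(orange,222,185,270,222),[(.065,.082),(.1,.13)])
show("big",box(orange,255,238,318,290),[(.0,.02),(.03,.08)])
show("green",box(green,315,268,346,300),[(.05,.12),(.088,.12)])
show("bin",box(red,190,110,265,170),[(.045,.08),(-.01,.01)])
show("housing",box(np.ones_like(red),210,180,282,245),[(.064,.073)])
show("blue",box(hue(p,100,125),240,300,272,325),[(.088,.12)])
show("bluebin",box(hue(p,100,125),140,135,215,202),[(.045,.08)])
cv2.imwrite("pics/crop1.png",cv2.resize(p[180:320,205:360],None,fx=4,fy=4,interpolation=cv2.INTER_CUBIC))
E
```

```text
cap (0.065, 0.082) 405 [520.6 -63.3] [87.4 66.8] 11.9 z [0.0713 0.0744 0.0779]
cap (0.1, 0.13) 110 [525.8 -61.2] [50.2 14.9] 13.0 z [0.1015 0.1086 0.1115]
big (0.0, 0.02) 891 [503.5 109.8] [108.1  90.9] -69.8 z [0.0137 0.0167 0.0192]
big (0.03, 0.08) 394 [503.7 111. ] [69.1 21.7] -69.0 z [0.0345 0.062  0.0671]
green (0.05, 0.12) 193 [459.8 234.4] [42.7 32.4] -21.6 z [0.0913 0.0935 0.096 ]
green (0.088, 0.12) 193 [459.8 234.4] [42.7 32.4] -21.6 z [0.0913 0.0935 0.096 ]
bin (0.045, 0.08) 322 [ 440.7 -358.7] [165.7 150.7] -88.6 z [0.0518 0.0581 0.0618]
bin (-0.01, 0.01) 805 [ 428.9 -394.7] [236.7 178. ] 84.9 z [0.0005 0.0043 0.0073]
housing (0.064, 0.073) 903 [516.2 -18.7] [191.2 121.5] -79.6 z [0.0661 0.0694 0.0725]
blue (0.088, 0.12) 205 [640.2 221.3] [41.9 31.4] -26.9 z [0.0903 0.0938 0.0962]
bluebin (0.045, 0.08) 272 [ 616.4 -317.1] [165.4 153.7] 89.8 z [0.0529 0.0595 0.0624]
```

View pics/crop1.png

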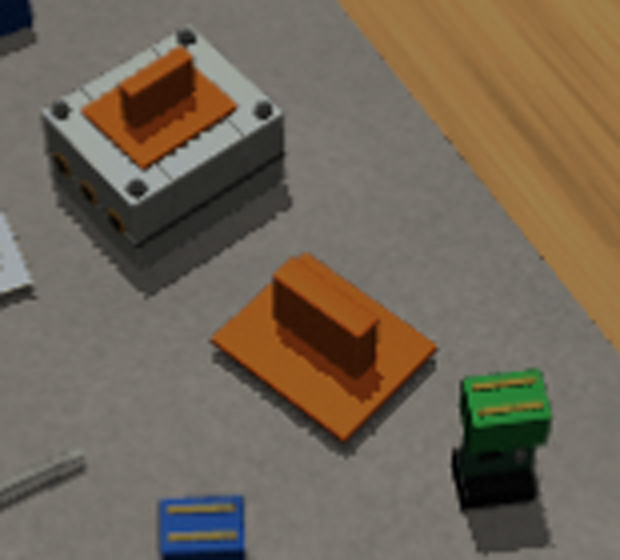

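The crop confirms it: the small cap (plate about 78x64, at upper left) is in the housing's top, the larger orange cap lies on the mat, and the green head is at lower right. Next I travel to above the cap.

Emit:
jog_arm:
  increments:
    - [[-0.93,-0.95,0,0,0,0,1],[-0.93,-0.95,0,0,0,0,1],[-0.93,-0.95,0,0,0,0,1],[-0.93,-0.95,0,0,0,0,1],[-0.93,-0.95,0,0,0,0,1]]
  force: 40

```text
time: 0.52
tool_pos: [0.3491, 0.4237, 0.3031]
tcp_rot: [-0.67, -3.069, 0.002]
wrist_force: [0.0, -0.2, 0.9]
width: 0.996
grip_force: 0.0
```

Emit:
jog_arm:
  increments:
    - [[-0.93,-0.95,0,0,0,0,1],[-0.93,-0.95,0,0,0,0,1],[-0.93,-0.95,0,0,0,0,1],[-0.93,-0.95,0,0,0,0,1],[-0.93,-0.95,0,0,0,0,1]]

```text
time: 0.93
tool_pos: [0.4163, 0.2359, 0.3036]
tcp_rot: [-0.671, -3.069, 0.0]
wrist_force: [0.4, 0.7, -0.2]
width: 0.998
grip_force: 0.0
```

Emit:
jog_arm:
  increments:
    - [[-0.93,-0.95,0,0,0,0,1],[-0.93,-0.95,0,0,0,0,1],[-0.93,-0.95,0,0,0,0,1],[-0.93,-0.95,0,0,0,0,1],[-0.93,-0.95,0,0,0,0,1]]

```text
time: 1.35
tool_pos: [0.4835, 0.0482, 0.3037]
tcp_rot: [-0.671, -3.069, -0.0]
wrist_force: [0.4, 0.9, 0.1]
width: 1.003
grip_force: 0.0
```

Emit:
jog_arm:
  increments:
    - [[-0.93,-0.95,0,0,0,0,1],[-0.93,-0.95,0,0,0,0,1],[-0.93,-0.95,0,0,0,0,1],[0,0,0,0,0,-1,1],[0,0,0,0,0,-1,1]]

```text
time: 1.77
tool_pos: [0.5242, -0.0651, 0.3032]
tcp_rot: [-0.346, -3.121, 0.0]
wrist_force: [-0.1, 0.2, 0.2]
width: 1.0
grip_force: 0.0
```

Emit:
jog_arm:
  increments:
    - [[0,0,0,0,0,-0.86,1],[0,0,0,0,0,-0.86,1],[0,0,0,0,0,-0.86,1],[0,0,0,0,0,-0.86,1],[0,0,0,0,0,-0.86,1]]

```text
time: 2.18
tool_pos: [0.5236, -0.0626, 0.3033]
tcp_rot: [0.365, -3.119, -0.0]
wrist_force: [0.6, 0.3, -0.3]
width: 0.995
grip_force: 0.0
```

```bash
cat >> h.py <<'E'
def tooldelta(s,target):
    "world target -> shift in tool axes, units of 30 mm"
    return np.round(Ro.from_rotvec(s['tcp_rot']).as_matrix().T@(np.array(target)-s['tool_pos'])/.03,2)
def yaw(s):
    y=Ro.from_rotvec(s['tcp_rot']).as_matrix()[:,1];return round(np.degrees(np.arctan2(y[1],y[0])),2)
E
python3 - <<'E'
from h import *
s=read_state();p,d=viewer.read_camera("wrist");cv2.imwrite("pics/w1.png",p)
P=cloud('wrist',d,hue(p,3,18),s)
for a,b in((.066,.085),(.1,.125)):
    Q=P[(P[:,2]>a)&(P[:,2]<b)]
    if len(Q)>20: r=rect(Q);print(len(Q),r,np.median(Q[:,2])); 
print(yaw(s),s['tool_pos'],tooldelta(s,[*r[0]/1000,s['tool_pos'][2]]))
A=cloud('wrist',d,(p.min(2)>70)&(np.ptp(p.astype(int),axis=2)<35),s);A=A[(A[:,2]>.062)&(A[:,2]<.078)];A=A[np.hypot(*(A[:,:2]-r[0]/1000).T)<.09]
print("housing",rect(A),len(A))
E
```

```text
4883 (array([504.1,  22.2]), array([236.4,  76.9]), -78.2) 0.07432340718877334
1033 (array([521.9, -62.4]), array([49.8, 13.9]), 11.9) 0.10923166914986987
103.36 [ 0.52360518 -0.06255008  0.30326549] [0.05 0.02 0.  ]
housing (array([520.9, -61.8]), array([120.2, 100.1]), 10.3) 7368
```

View pics/w1.png

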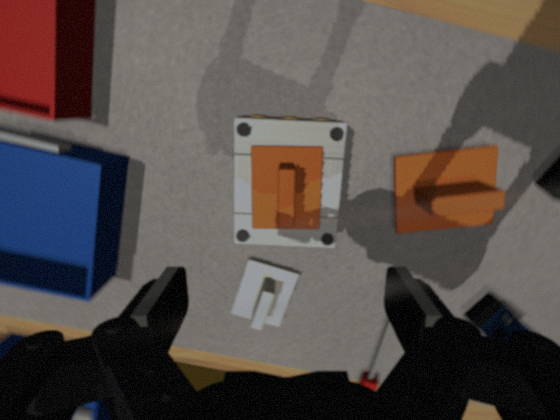

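Wrist view: the housing is centred at about (290,180), with the cap and its rib at (286,195). The bigger orange cap is at (447,190), and the blue and red bins are on the left. I'll descend, grip and lift.

Emit:
jog_arm:
  increments:
    - [[0.05,0.02,0.99,0,0,0.23,1],[0,0,0.99,0,0,0,1],[0,0,0.99,0,0,0,1],[0,0,0.99,0,0,0,1],[0,0,0.98,0,0,0,1]]

```text
time: 2.65
tool_pos: [0.522, -0.0622, 0.1542]
tcp_rot: [0.318, -3.125, -0.0]
wrist_force: [-0.5, -0.3, -0.7]
width: 1.004
grip_force: 0.0
```

Emit:
jog_arm:
  increments:
    - [[0,0,0,0,0,0,0],[0,0,0,0,0,0,-1],[0,0,0,0,0,0,-1],[0,0,0,0,0,0,-1],[0,0,0,0,0,0,-1]]
  force: 40

```text
time: 3.07
tool_pos: [0.524, -0.0626, 0.1582]
tcp_rot: [-0.32, 3.121, -0.002]
wrist_force: [-0.1, 0.6, -1.0]
width: 0.302
grip_force: 0.0
```

Emit:
jog_arm:
  increments:
    - [[0,0,0,0,0,0,-1],[0,0,0,0,0,0,-1],[0,0,0,0,0,0,-1],[0,0,0,0,0,0,-1],[0,0,0,0,0,0,-1]]

```text
time: 3.48
tool_pos: [0.5239, -0.0625, 0.1579]
tcp_rot: [-0.321, 3.121, -0.002]
wrist_force: [0.4, -0.1, 6.6]
width: 0.152
grip_force: 40.3
```

Emit:
jog_arm:
  increments:
    - [[0,0,-0.3,0,0,0,-1],[0,0,-0.7,0,0,0,-1],[0,0,-1,0,0,0.4,-1],[0,0,-1,0,0,0.8,-1],[0,0,-1,0,0,0.8,-1]]

```text
time: 3.9
tool_pos: [0.5217, -0.0622, 0.2771]
tcp_rot: [-0.014, -3.141, -0.0]
wrist_force: [0.7, -0.9, -0.9]
width: 0.157
grip_force: 39.2
```

```bash
python3 - <<'E'
from h import *
s=read_state();p,d=viewer.read_camera("wrist");cv2.imwrite("pics/w2.png",p)
print(s['tool_pos'],s['width'],s['grip_force'],s['wrist_force'],s['q'][5],yaw(s),tooldelta(s,[.4407,-.3587,.275]))
E
```

```text
[ 0.52169781 -0.06215032  0.27705075] 0.15659131558581574 39.2321240901947 [ 0.69716182 -0.91910512 -0.87218803] -1.7281209795849144 89.5 [ 2.61 -9.91  0.07]
```

View pics/w2.png

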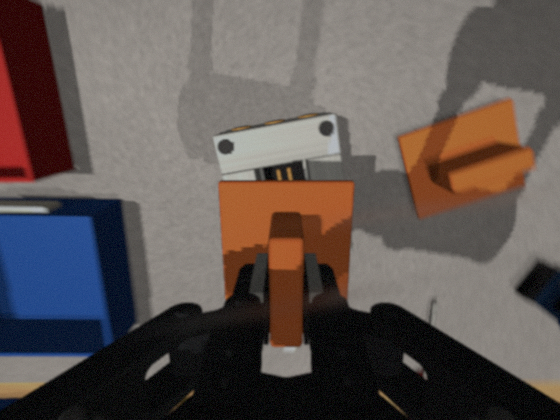

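The cap is held, with its plate at about (286,245) and its rib between the pads. The bay is now open at (283,172). Next is the move over the red bin.

Emit:
jog_arm:
  increments:
    - [[0.26,-0.99,0,0,0,0,-1],[0.26,-0.99,0,0,0,0,-1],[0.26,-0.99,0,0,0,0,-1],[0.26,-0.99,0,0,0,0,-1],[0.26,-0.99,0,0,0,0,-1]]

```text
time: 4.37
tool_pos: [0.482, -0.2116, 0.2761]
tcp_rot: [0.006, 3.141, -0.0]
wrist_force: [0.6, 1.0, -0.3]
width: 0.157
grip_force: 39.3
```

Emit:
jog_arm:
  increments:
    - [[0.26,-0.99,0,0,0,0,-1],[0.26,-0.99,0,0,0,0,-1],[0.26,-0.99,0,0,0,0,-1],[0.26,-0.99,0,0,0,0,-1],[0.26,-0.99,0,0,0,0,-1]]

```text
time: 4.78
tool_pos: [0.4421, -0.3601, 0.276]
tcp_rot: [0.007, 3.142, 0.0]
wrist_force: [-0.1, 0.3, -0.4]
width: 0.157
grip_force: 39.3
```

```bash
python3 - <<'E'
from h import *
s=read_state();p,d=viewer.read_camera("scene")
print(s['tool_pos'],s['width'],s['grip_force'],s['q'],yaw(s))
p,d=viewer.read_camera("side")
P=cloud('side',d,box(hue(p,0,4)|hue(p,172,180),270,260,420,390));Q=P[(P[:,2]>.045)&(P[:,2]<.08)]
print(rect(Q),len(Q));cv2.imwrite("pics/side1.png",p)
E
```

```text
[ 0.44214965 -0.36014836  0.27598059] 0.15696969935759386 39.252591133117676 [-7.27244628e-01  8.64891934e-02  1.86333706e+00  5.14326807e-05
  1.19177090e+00 -2.29375844e+00] 89.75
(array([ 435.8, -359.4]), array([162.1, 152.9]), -89.5) 1927
```

View pics/side1.png

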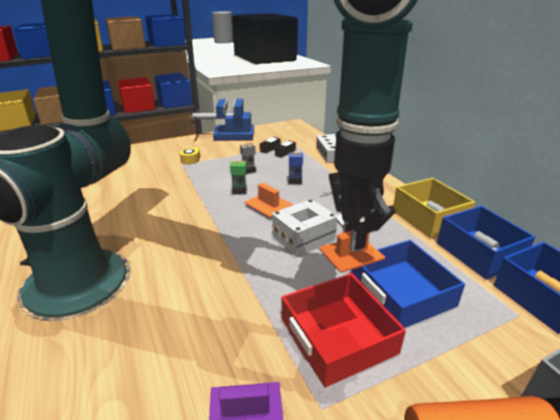

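Side view: the cap at (350,250) hangs above the red bin (342,325), and the bay is open. The measured bin centre agrees within a few mm, so I lower and release.

Emit:
jog_arm:
  increments:
    - [[0.1,0,0.9,0,0,0,-1],[0,0,0.9,0,0,0,-1],[0,0,0.9,0,0,0,-1],[0,0,0.9,0,0,0,-1],[0,0,0.8,0,0,0,-1]]

```text
time: 5.3
tool_pos: [0.4397, -0.3577, 0.1423]
tcp_rot: [-0.006, -3.141, -0.002]
wrist_force: [-0.4, 0.5, -0.8]
width: 0.157
grip_force: 39.4
```

Emit:
jog_arm:
  increments:
    - [[0,0,0.5,0,0,0,-1],[0,0,0.3,0,0,0,-1],[0,0,0.2,0,0,0,-1],[0,0,0,0,0,0,-1],[0,0,0,0,0,0,-1]]

```text
time: 5.72
tool_pos: [0.4405, -0.359, 0.1144]
tcp_rot: [0.007, 3.141, -0.001]
wrist_force: [0.4, 0.6, 0.0]
width: 0.156
grip_force: 39.4
```

Emit:
jog_arm:
  increments:
    - [[0,0,0.15,0,0,0,-1],[0,0,0.15,0,0,0,-1],[0,0,0,0,0,0,-1],[0,0,0,0,0,0,0.2],[0,0,0,0,0,0,0.2]]

```text
time: 6.13
tool_pos: [0.4401, -0.3591, 0.105]
tcp_rot: [0.007, 3.141, -0.001]
wrist_force: [-0.1, -0.6, -0.4]
width: 0.432
grip_force: 0.0
```

Emit:
jog_arm:
  increments:
    - [[0,0,0,0,0,0,0.2],[0,0,0,0,0,0,0.2],[0,0,0,0,0,0,0.2],[0,0,0,0,0,0,0.2],[0,0,0,0,0,0,0.2]]

```text
time: 6.55
tool_pos: [0.44, -0.3589, 0.1048]
tcp_rot: [0.007, 3.142, -0.0]
wrist_force: [-0.4, 0.3, 0.3]
width: 0.598
grip_force: 0.0
```

Emit:
jog_arm:
  increments:
    - [[0,0,-0.5,0,0,0,0.2],[0,0,-1,0,0,0,0.2],[0,0,-1,0,0,0,0.2],[0,0,-1,0,0,0,1],[0,0,-1,0,0,0,1]]

```text
time: 6.97
tool_pos: [0.4398, -0.3587, 0.2409]
tcp_rot: [-0.007, -3.141, -0.0]
wrist_force: [0.8, -0.5, -0.2]
width: 0.86
grip_force: 0.0
```

Emit:
jog_arm:
  increments:
    - [[0,0,-1,0,0,0,1],[0,0,-1,0,0,0,1],[0,0,-0.3,0,0,0,1],[0,0,0,0,0,0,1],[0,0,0,0,0,0,1]]

```text
time: 7.38
tool_pos: [0.4399, -0.3588, 0.3084]
tcp_rot: [0.007, 3.141, -0.0]
wrist_force: [0.4, 0.3, -0.3]
width: 0.998
grip_force: 0.0
```

```bash
python3 - <<'E'
from h import *
s=read_state();p,d=viewer.read_camera("wrist")
P=cloud('wrist',d,hue(p,5,18),s);P=P[(P[:,2]<.07)&(P[:,0]<.52)&(P[:,1]<-.25)];print("cap",rect(P),np.percentile(P[:,2],[5,50,95]),len(P))
print(s['tool_pos'],s['width'],yaw(s),s['q'][5],tooldelta(s,[.4598,.2344,.276]))
E
```

```text
cap (array([ 393.3, -473. ]), array([445.9, 253.3]), -90.0) [-0.00185454 -0.0003191   0.0509455 ] 21202
[ 0.43992918 -0.3588422   0.30839015] 0.9981137192588382 89.74 -2.2942862473066588 [-0.57 19.78  1.08]
```

Emit:
jog_arm:
  increments:
    - [[-0.03,0.99,0,0,0,0,1],[-0.03,0.99,0,0,0,0,1],[-0.03,0.99,0,0,0,0,1],[-0.03,0.99,0,0,0,0,1],[-0.03,0.99,0,0,0,0,1]]

```text
time: 7.85
tool_pos: [0.4438, -0.2086, 0.3054]
tcp_rot: [-0.008, -3.137, -0.004]
wrist_force: [0.4, 0.3, 0.9]
width: 1.001
grip_force: 0.0
```

Emit:
jog_arm:
  increments:
    - [[-0.03,0.99,0,0,0,0,1],[-0.03,0.99,0,0,0,0,1],[-0.03,0.99,0,0,0,0,1],[-0.03,0.99,0,0,0,0,1],[-0.03,0.99,0,0,0,0,1]]

```text
time: 8.27
tool_pos: [0.4488, -0.0603, 0.3056]
tcp_rot: [-0.008, -3.137, -0.002]
wrist_force: [0.7, 0.9, -0.2]
width: 0.998
grip_force: 0.0
```

Emit:
jog_arm:
  increments:
    - [[-0.03,0.99,0,0,0,0,1],[-0.03,0.99,0,0,0,0,1],[-0.03,0.99,0,0,0,0,1],[-0.03,0.99,0,0,0,0,1],[-0.03,0.99,0,0,0,0,1]]

```text
time: 8.68
tool_pos: [0.454, 0.0878, 0.3057]
tcp_rot: [-0.007, -3.137, 0.001]
wrist_force: [1.2, 0.3, 0.1]
width: 0.996
grip_force: 0.0
```

Emit:
jog_arm:
  increments:
    - [[-0.03,0.99,0,0,0,0,1],[-0.03,0.99,0,0,0,0,1],[-0.03,0.99,0,0,0,0,1],[-0.03,0.99,0,0,0,0,1],[-0.03,0.99,0,0,0,0,1]]

```text
time: 9.1
tool_pos: [0.4593, 0.236, 0.3054]
tcp_rot: [-0.007, -3.137, 0.004]
wrist_force: [0.5, -0.6, 0.6]
width: 1.0
grip_force: 0.0
```

Emit:
jog_arm:
  increments:
    - [[0,0,0,0,0,0.71,1],[0,0,0,0,0,0.71,1],[0,0,0,0,0,0.71,1],[0,0,0,0,0,0.71,1],[0,0,0,0,0,0.71,1]]

```text
time: 9.52
tool_pos: [0.4594, 0.2347, 0.3052]
tcp_rot: [-0.592, -3.081, 0.005]
wrist_force: [0.4, 0.3, -0.5]
width: 0.997
grip_force: 0.0
```

```bash
python3 - <<'E'
from h import *
s=read_state();p,d=viewer.read_camera("wrist");cv2.imwrite("pics/w3.png",p)
P=cloud('wrist',d,hue(p,45,80),s);Q=P[(P[:,2]>.085)&(P[:,2]<.105)];r=rect(Q)
print(r,len(Q),np.percentile(Q[:,2],[5,50,95]))
print(s['tool_pos'],s['width'],yaw(s),s['q'][5],tooldelta(s,[*r[0]/1000,.134]))
# cap in bin + housing from scene
p,d=viewer.read_camera("scene");cv2.imwrite("pics/crop2.png",cv2.resize(p[105:245,170:350],None,fx=4,fy=4))
E
```

```text
(array([456.3, 235.2]), array([42.7, 30. ]), -21.4) 1246 [0.0930466  0.094359   0.09556685]
[0.45941582 0.23465431 0.30523231] 0.9974569933126626 68.25 -0.7672495398074605 [0.08 0.   5.71]
```

View pics/w3.png

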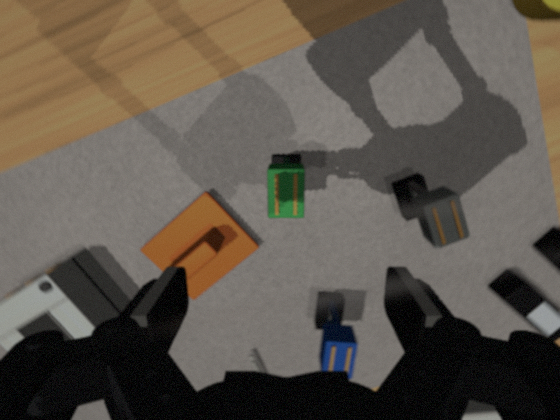

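View pics/crop2.png

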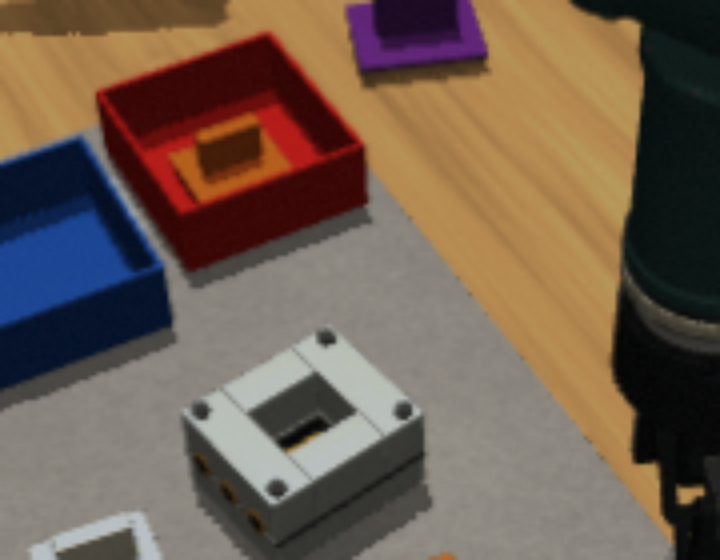

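Wrist view: the green head is at (286,190), with the grey head (442,215) and blue head (340,350) well clear. The scene crop shows the cap standing in the red bin (230,160) and the bay open and empty (300,410). I'll grip the green head.

Emit:
jog_arm:
  increments:
    - [[0.08,0,0.95,0,0,0,1],[0,0,0.95,0,0,0,1],[0,0,0.95,0,0,0,1],[0,0,0.95,0,0,0,1],[0,0,0.95,0,0,0,1]]

```text
time: 10.03
tool_pos: [0.4573, 0.2353, 0.1633]
tcp_rot: [-0.584, -3.085, 0.002]
wrist_force: [0.4, 0.3, 0.1]
width: 1.0
grip_force: 0.0
```

Emit:
jog_arm:
  increments:
    - [[0,0,0.5,0,0,0,1],[0,0,0.35,0,0,0,1],[0,0,0,0,0,0,0],[0,0,0,0,0,0,-1],[0,0,0,0,0,0,-1]]

```text
time: 10.45
tool_pos: [0.4593, 0.2362, 0.1416]
tcp_rot: [0.587, 3.085, 0.001]
wrist_force: [0.1, 1.3, 1.0]
width: 0.605
grip_force: 0.0
```

Emit:
jog_arm:
  increments:
    - [[0,0,0,0,0,0,-1],[0,0,0,0,0,0,-1],[0,0,0,0,0,0,-1],[0,0,0,0,0,0,-1],[0,0,0,0,0,0,-1]]
  force: 40

```text
time: 10.87
tool_pos: [0.4595, 0.2362, 0.1423]
tcp_rot: [0.587, 3.084, 0.002]
wrist_force: [-1.0, -1.3, 5.3]
width: 0.366
grip_force: 40.3
```

Emit:
jog_arm:
  increments:
    - [[0,0,-0.3,0,0,0,-1],[0,0,-0.7,0,0,0,-1],[0,0,-1,0,0,0,-1],[0,0,-1,0,0,0,-1],[0,0,-1,0,0,0,-1]]

```text
time: 11.28
tool_pos: [0.4578, 0.2357, 0.2618]
tcp_rot: [-0.587, -3.085, 0.001]
wrist_force: [0.7, -0.1, -1.7]
width: 0.367
grip_force: 39.8
```

Emit:
jog_arm:
  increments:
    - [[0,0,-0.8,0,0,0,-1],[0,0,0,0,0,-1,-1],[0,0,0,0,0,-1,-1],[0,0,0,0,0,-1,-1],[0,0,0,0,0,-1,-1]]

```text
time: 11.7
tool_pos: [0.4582, 0.2359, 0.2852]
tcp_rot: [-0.075, 3.14, 0.001]
wrist_force: [-0.2, 0.7, -1.8]
width: 0.364
grip_force: 39.8
```

Emit:
jog_arm:
  increments:
    - [[0,0,0,0,0,-1,-1],[0,0,0,0,0,-0.3,-1],[0,0,0,0,0,0,-1],[0,0,0,0,0,0,-1],[0,0,0,0,0,0,-1]]

```text
time: 12.12
tool_pos: [0.4583, 0.2358, 0.2848]
tcp_rot: [0.279, -3.129, -0.0]
wrist_force: [0.5, -0.5, -1.7]
width: 0.368
grip_force: 39.8
```

```bash
python3 - <<'E'
from h import *
s=read_state();p,d=viewer.read_camera("wrist");cv2.imwrite("pics/w4.png",p)
P=cloud('wrist',d,hue(p,45,80),s);T=(P-s['tool_pos'])@Ro.from_rotvec(s['tcp_rot']).as_matrix()*1000
print("green in tool frame",np.percentile(T,[2,50,98],axis=0).round(1),len(T))
t=T[abs(T[:,2]-np.percentile(T[:,2],5))<5];print("top",rect(t/1000),len(t))
print(s['tool_pos'],s['width'],s['grip_force'],yaw(s),s['q'][5],tooldelta(s,[.5209,-.0618,s['tool_pos'][2]]))
E
```

```text
green in tool frame [[-18.  -14.5  46.5]
 [ 10.7   0.1  47.8]
 [ 23.9  15.4  68.9]] 6713
top (array([2. , 0.5]), array([44.9, 31.8]), -0.8) 5728
[0.45831049 0.23584956 0.28475465] 0.36829737164277027 39.785006046295166 100.18 -1.3216161078227018 [ -0.3  -10.13  -0.  ]
```

View pics/w4.png

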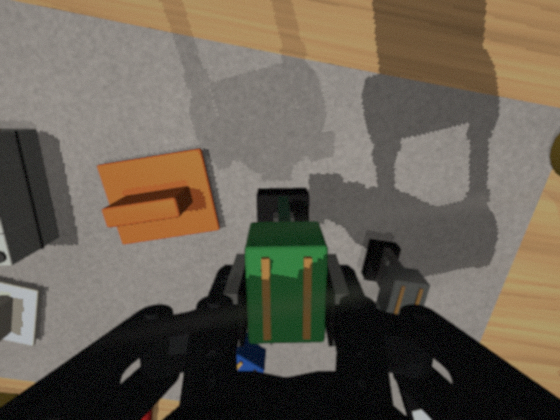

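The green head is held at (286,280) between the pads, with its foot below at (283,203). Its centre is +2 mm along tool x. Moving over the bay.

Emit:
jog_arm:
  increments:
    - [[-0.03,-1,0,0,0,0,-1],[-0.03,-1,0,0,0,0,-1],[-0.03,-1,0,0,0,0,-1],[-0.03,-1,0,0,0,0,-1],[-0.03,-1,0,0,0,0,-1]]

```text
time: 12.58
tool_pos: [0.4896, 0.0879, 0.2848]
tcp_rot: [-0.28, 3.129, 0.0]
wrist_force: [1.3, 0.3, -1.5]
width: 0.365
grip_force: 40.8
```

Emit:
jog_arm:
  increments:
    - [[-0.04,-1,0,0,0,0,-1],[-0.04,-1,0,0,0,0,-1],[-0.04,-1,0,0,0,0,-1],[-0.04,-1,0,0,0,0,-1],[-0.06,-1,0,0,0,0,-1]]

```text
time: 13.0
tool_pos: [0.5227, -0.0589, 0.2848]
tcp_rot: [-0.279, 3.129, 0.0]
wrist_force: [1.4, 1.1, -1.1]
width: 0.365
grip_force: 40.9
```

Emit:
jog_arm:
  increments:
    - [[0,-0.15,0,0,0,0,-1],[0,0,0,0,0,0,-1],[0,0,0,0,0,0,-1],[0,0,0,0,0,0,-1],[0,0,0,0,0,0,-1]]

```text
time: 13.42
tool_pos: [0.5233, -0.0606, 0.2846]
tcp_rot: [0.282, -3.129, -0.001]
wrist_force: [-0.2, 0.0, -0.7]
width: 0.368
grip_force: 41.0
```

```bash
cat > meas.py <<'E'
from h import *
s=read_state();p,d=viewer.read_camera("wrist");cv2.imwrite("pics/w5.png",p)
R=Ro.from_rotvec(s['tcp_rot']).as_matrix()
P=cloud('wrist',d,hue(p,45,80),s);T=(P-s['tool_pos'])@R*1000
t=T[abs(T[:,2]-np.percentile(T[:,2],5))<5];print("head",rect(t/1000))
A=cloud('wrist',d,(p.min(2)>60)&(np.ptp(p.astype(int),axis=2)<35),s);A=A[(A[:,2]>.063)&(A[:,2]<.077)]
A=A[np.hypot(*(A[:,:2]-[.521,-.062]).T)<.085]
T=(A-s['tool_pos'])@R*1000;print("housing in tool",rect(T/1000),np.percentile(T,[1,99],axis=0).round(1),len(T))
print(s['tool_pos'],s['wrist_force'],s['grip_force'],yaw(s),tooldelta(s,[.5209,-.0618,s['tool_pos'][2]])*30)
E
python3 meas.py
```

```text
head (array([2.2, 0.3]), array([44.2, 31.8]), -0.1)
housing in tool (array([ 2.8, -0.7]), array([119.5, 100.2]), 0.2) [[-52.2 -49.8 212.5]
 [ 62.4  48.4 217.2]] 9205
[ 0.52326784 -0.06064843  0.28457577] [-0.19206948  0.01950327 -0.72183515] 41.01787090301514 100.31 [ 2.4 -0.6  0. ]
```

View pics/w5.png

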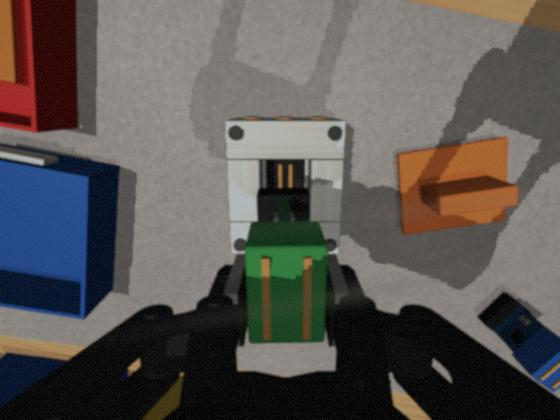

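The housing and head line up within 1 mm, and the bay is seen beneath the foot at (283,190). I'll lower to just above the rim and check.

Emit:
jog_arm:
  increments:
    - [[0.02,-0.03,0.5,0,0,0,-1],[0,0,0.6,0,0,0,-1],[0,0,0.6,0,0,0,-1],[0,0,0.3,0,0,0,-1],[0,0,0,0,0,0,-1]]

```text
time: 13.88
tool_pos: [0.5213, -0.0617, 0.2221]
tcp_rot: [0.282, -3.124, -0.002]
wrist_force: [-0.1, -0.2, -1.5]
width: 0.364
grip_force: 40.9
```

```bash
python3 meas.py
```

```text
head (array([2.1, 0.4]), array([44.4, 31.8]), -0.5)
housing in tool (array([ 9.2, -0.2]), array([101.1, 100.2]), 0.0) [[-33.7 -49.1 150.9]
 [ 59.5  48.9 154.6]] 12893
[ 0.52132075 -0.06172379  0.22205391] [-0.14854554 -0.1771488  -1.50145041] 40.91703772544861 100.3 [0.3 0.  0. ]
```

Emit:
jog_arm:
  increments:
    - [[0,0,0,0,0,0,-1],[0,0,0,0,0,0,-1],[0,0,0.3,0,0,0,-1],[0,0,0.3,0,0,0,-1],[0,0,0.3,0,0,0,-1]]

```text
time: 14.35
tool_pos: [0.5233, -0.0628, 0.1973]
tcp_rot: [-0.28, 3.128, -0.0]
wrist_force: [-0.4, -0.3, -0.9]
width: 0.368
grip_force: 41.0
```

Emit:
jog_arm:
  increments:
    - [[0,0,0.2,0,0,0,-1],[0,0,0.1,0,0,0,-1],[0,0,0,0,0,0,-1],[0,0,0,0,0,0,-1],[0,0,0,0,0,0,-1]]

```text
time: 14.77
tool_pos: [0.5234, -0.0629, 0.1889]
tcp_rot: [-0.28, 3.129, -0.0]
wrist_force: [0.9, -0.6, -1.6]
width: 0.365
grip_force: 41.0
```

Emit:
jog_arm:
  increments:
    - [[0,0,0.15,0,0,0,-1],[0,0,0.15,0,0,0,-1],[0,0,0.1,0,0,0,-1],[0,0,0,0,0,0,-1],[0,0,0,0,0,0,-1]]

```text
time: 15.18
tool_pos: [0.5228, -0.0627, 0.1762]
tcp_rot: [0.28, -3.128, -0.0]
wrist_force: [-0.3, 0.9, -0.8]
width: 0.364
grip_force: 41.0
```

Emit:
jog_arm:
  increments:
    - [[0,0,0.05,0,0,0,-1],[0,0,0.05,0,0,0,-1],[0,0,0,0,0,0,-1],[0,0,0,0,0,0,-1],[0,0,0,0,0,0,-1]]

```text
time: 15.6
tool_pos: [0.5231, -0.0628, 0.1737]
tcp_rot: [-0.28, 3.129, -0.0]
wrist_force: [0.8, 0.4, -1.4]
width: 0.367
grip_force: 41.0
```

Emit:
jog_arm:
  increments:
    - [[0,0,0.04,0,0,0,-1],[0,0,0,0,0,0,-1],[0,0,0,0,0,0,-1],[0,0,0,0,0,0,-1],[0,0,0,0,0,0,-1]]

```text
time: 16.02
tool_pos: [0.5231, -0.0628, 0.1725]
tcp_rot: [-0.28, 3.129, 0.0]
wrist_force: [-0.1, 1.2, -0.6]
width: 0.37
grip_force: 41.1
```

Emit:
jog_arm:
  increments:
    - [[0,0,0.03,0,0,0,-1],[0,0,0,0,0,0,-1],[0,0,0,0,0,0,-1],[0,0,0,0,0,0,-1],[0,0,0,0,0,0,-1]]

```text
time: 16.43
tool_pos: [0.5234, -0.0628, 0.1724]
tcp_rot: [-0.28, 3.128, -0.0]
wrist_force: [-1.6, 0.4, 5.2]
width: 0.37
grip_force: 41.3
```

Contact with the floor (force rose from about -1 to +5 N). I'll release gently and withdraw.

Emit:
jog_arm:
  increments:
    - [[0,0,0,0,0,0,-0.2],[0,0,0,0,0,0,-0.1],[0,0,0,0,0,0,0],[0,0,0,0,0,0,0.3],[0,0,0,0,0,0,0.6]]

```text
time: 16.85
tool_pos: [0.523, -0.0628, 0.1713]
tcp_rot: [0.28, -3.129, -0.0]
wrist_force: [-0.1, 0.1, -0.3]
width: 0.768
grip_force: 0.0
```

Emit:
jog_arm:
  increments:
    - [[0,0,0,0,0,0,0.6],[0,0,0,0,0,0,0.6],[0,0,0,0,0,0,0.6],[0,0,0,0,0,0,0.6],[0,0,0,0,0,0,0.6]]

```text
time: 17.27
tool_pos: [0.5231, -0.0628, 0.1716]
tcp_rot: [-0.28, 3.129, -0.0]
wrist_force: [0.1, -0.7, 1.3]
width: 0.798
grip_force: 0.0
```

Emit:
jog_arm:
  increments:
    - [[0,0,-0.3,0,0,0,0.6],[0,0,-0.7,0,0,0,0.6],[0,0,-1,0,0,0,0.6],[0,0,-1,0,0,0,0.6],[0,0,-1,0,0,0,0.6]]

```text
time: 17.68
tool_pos: [0.5228, -0.0627, 0.2933]
tcp_rot: [0.28, -3.129, -0.0]
wrist_force: [0.1, -0.5, 0.1]
width: 0.803
grip_force: 0.0
```

Emit:
jog_arm:
  increments:
    - [[0,0,-0.5,0,0,0,0.6],[0,0,0,0,0,0,0.6],[0,0,0,0,0,0,0.6],[0,0,0,0,0,0,0.6],[0,0,0,0,0,0,0.6]]

```text
time: 18.1
tool_pos: [0.5221, -0.0626, 0.3048]
tcp_rot: [0.28, -3.126, -0.001]
wrist_force: [1.1, 0.1, 0.1]
width: 0.796
grip_force: 0.0
```

```bash
python3 - <<'E'
from h import *
s=read_state();p,d=viewer.read_camera("wrist")
P=cloud('wrist',d,hue(p,45,80),s);Q=P[P[:,2]>np.percentile(P[:,2],90)-.008]
print("head",rect(Q),np.percentile(Q[:,2],[5,50,95]),s['tool_pos'],s['width'])
p,d=viewer.read_camera("scene")
P=cloud('scene',d,box(hue(p,5,18),190,110,265,170));P=P[P[:,2]<.06]
print("cap",len(P),rect(P),np.percentile(P[:,2],[5,50,95]))
E
```

```text
head (array([520.6, -64.8]), array([42.1, 30.4]), 10.7) [0.1232221  0.12439762 0.12549573] [ 0.52212491 -0.06263014  0.3047716 ] 0.7962618517199685
cap 870 (array([ 412.4, -418.6]), array([313.1, 243.3]), 68.1) [-0.0040775   0.00010055  0.0373884 ]
```

Head top is at 0.1245 m (expected 0.125), level and centred on the bay, with the cap already seen in the red bin and the gripper clear.

```bash
python3 -c "
from h import *
print(bot.finish_job())"
```

```text
the job is handed in; nothing more can be done
None
```

The small orange cap is in the red bin and the green module stands upright on the bay floor, lowered to contact before release; the job was handed in at about 18 s.

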